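# Crank the hull-section slide to its scale mark

## Task

Two hand-cranked slides stand on the blue mat: one carries the hollow, open-topped printed hull section, the other the pointed bow cone. Turn the handwheel of the hull-section slide by its upright handle until the slide's pointer stands at the long black mark on its scale, then let go. Move the slide only by its handwheel, and leave the bow slide's handwheel as it is.

Things in the scene. Friction and masses are not known exactly. Their poses are not given: they have to be found in the camera images.
- hull_stage: Fixed base of the slide with the hollow hull section: aluminium plate 425 x 135 mm, grey gearbox at the robot's end. Origin on the handwheel's vertical axle at table height; x along the rails away from the wheel, y left, z up. White scale along the left edge (y = 44 to 74 mm), short ticks each 10 mm, one long black mark at x = 260 mm. Level handwheel 126 mm across, rim top 98 mm above the table.
- hull_handle (a point): Middle of the upright black handle on that handwheel's rim, where to grip: 128 mm above the table, 55 mm from the axle. Round, 22 to 25 mm thick, 100 to 150 mm above the table; it spins on its pin, so the gripper need not turn. Turning clockwise from above drives the slide away from the wheel (+x), 60 mm per turn; takes 1 to 3 N and stays where left.
- hull_carriage: The slide: dark steel block 90 x 95 x 22 mm carrying the ivory hull section (66 x 72 mm, open top 134 mm above the table). Origin mid-length under the block, 30 mm above the table, axes as hull_stage. Its steel pointer over the scale is at this x = 0, so it is at the mark when this origin is at x = 260 mm in hull_stage. Starts at 175 to 210 mm, runs 175 to 295 mm.
- bow_handle (a point): Middle of the like handle on the other slide's handwheel, same make and sizes, which carries the solid pointed ivory bow cone (86 mm tall). Not to be turned.

How it is judged:
By the outcome, as a careful person would: the job done as asked, in the order asked, and still so for the second after the job is handed in, with the robot touching nothing.
It also fails if it takes over 51 s, if anything falls off the work surface, if the arm or the gripper's body presses on something with over 40 N, if the wrist force passes 120 N, or if a joint passes its speed limit or range.

## Robot

A 7-joint arm with a two-finger parallel gripper is mounted at the origin on the work surface. World frame = base frame: x ahead of the robot, y to its left, z up, the work surface at z = 0. Lengths are in m, angles in rad, forces in N, time in s.
With the tool pointing down it reaches from about 0.4 to 0.9 m from the base axis. Payload 5.5 kg.
Tool frame: the origin (TCP) lies between the finger pads; the fingertips stand 11 mm ahead of it and the grasp point (between the pads) lies 8 mm behind it; z points along the fingers, y is the line along which they close (so a half turn about z gives the same grasp; the last joint's range is limited). The gripper opens to 92 mm and grips with 3 to 60 N. Pads are 19 mm wide; open, the fingers measure 130 mm over their backs; the gripper's body (75 mm by 190 mm) begins 47 mm behind the grasp point.
Start: joints at [1.433, 0.501, -0.427, 1.55, 0.221, 1.138, -0.21], TCP at [0.254, -0.598, 0.238] pointing down, gripper open.
Joint ranges: [-2.88, 2.88], [-0.31, 2.03], [-1.54, 1.56], [0.2, 2.42], [-1.41, 4.55], [0.19, 2.02], [-2.57, 2.57]. Speed limits (rad/s): [2.57, 2.57, 3.14, 3.14, 3.14, 3.14, 3.14].

## Interface

Orientations are given as a 3x3 rotation matrix whose columns are the frame's x, y, z axes.
In Python, from workcell import arm gives the robot as it stands.
- The arm moves only by the shell command python3 -m pendant 'ROWS'. ROWS is JSON, a list of rows, each an object with "grip": the opening, from 0 (shut) to 1 (fully open); "offset": the shift along the tool's x, y, z in m, a list of three; "dr": the turn, a rotation vector about the tool's x, y, z in rad, a list of three. A call has 1 to 20 rows; each row shifts and turns the commanded pose from where the row before left it, along the tool's axes as they then stand; what a row does not reach is not made up. A row lasts 1/12 s, in which the tool goes at most 41.7 mm and 7.16 degrees, less where a joint would pass 70% of its speed; a pose out of reach is approached as far as the arm can. A call is refused whole if a number of a shift passes 0.0417 or a number of a turn 0.125, either way. A call with a gripper value outside its range is refused whole. The fingers move at their own pace and stop on an object; the grip force is fixed at half the most. Time passes only in rows, so rows that do not move let the fingers close. It gives the time, the measured TCP pose, the force, the opening and the grip force at its end, in the units of the state.
- arm.get_obs(): the state, without advancing time (a new reading comes with each control period).
- arm.snapshot(name): name is "scene" or "top" or "wrist"; returns (picture, depth): 400x640x3 uint8, red, green, blue; 400x640 float32, m along the optical axis (not along the pixel's ray), 0 where there is no reading.
- arm.camera_info(name): a dict with "fx", "fy", "cx", "cy" (pixels), "rvec" (rotation vector, rad) and "tvec" (3), from world to camera coordinates, as OpenCV has them; the wrist camera has in their place "tool_from_camera" (4x4, takes a point from camera to tool coordinates, whose origin is the TCP and whose axes are the flange's). Camera axes: x right, y down, z forward; pixel columns grow to the right and rows downward; lengths in m; the calibration is good to about 2 mm. The wrist camera is an equidistant fisheye: a pixel r from the principal point sees the ray r / f radians off the axis. A picture is of the moment at which its call begins: read the wrist's pose just before it. camera_info takes no time and is no camera call.
- arm.finish_job(): hands the job in; it is judged then, once.
The state is a dict: "time_s": time; "joints": joint angles; "joint_velocities": joint speeds; "effort": joint torques, N m; "tcp_pos": TCP position; "orientation": TCP orientation; "contact_force": force on the tool from outside, world axes, zero at the start; "torque": the same for the moment, N m; "opening": finger opening in m; "grasp_force": force on a finger pad.
Only numpy, scipy, OpenCV 4.12 (cv2) and the standard library are available. Lean on these libraries where they do the work, as an engineer would, in place of code of your own. Each camera call takes 0.05 s, during which the arm holds its last target. There are 200 camera calls.

## Working session

There is one attempt and no reset: what is moved stays moved. The work goes in short steps, Python scripts to look and compute and a shell command to move; the robot and the scene stay as the last step left them, time stands still between calls to the robot, and variables do not carry over. Pictures are saved under pics/ and viewed, at most 10 in all, crops included, and the job is handed in when it is done.

```bash
mkdir -p pics; ls; python3 - <<'E'
from workcell import arm
import cv2,numpy as np
o=arm.get_obs();print(o['time_s'],o['tcp_pos'],np.round(o['orientation'],3).tolist(),o['opening'])
for n in("top","scene"):
    p,d=arm.snapshot(n);cv2.imwrite(f"pics/{n}0.png",p[:,:,::-1]);np.save(f"{n}0.npy",d);print(n,arm.camera_info(n))
E
```

```text
pics
0.0 [ 0.25329075 -0.59789564  0.23668061] [[0.921, 0.39, -0.001], [0.39, -0.921, 0.002], [0.0, -0.002, -1.0]] 0.09150325856797377
top {'fx': 424.70271529041077, 'fy': 424.70271529041077, 'cx': 321.9772149202807, 'cy': 197.7243123999953, 'rvec': array([ 2.13837004, -2.15139501,  0.11696657]), 'tvec': array([0.01816822, 0.62044747, 0.80013034])}
scene {'fx': 440.2446745494119, 'fy': 440.2446745494119, 'cx': 323.4816331750284, 'cy': 197.47792117283092, 'rvec': array([ 2.40356843,  0.62752602, -0.19543367]), 'tvec': array([-0.50519649, -0.17812193,  1.25746498])}
```

View pics/top0.png

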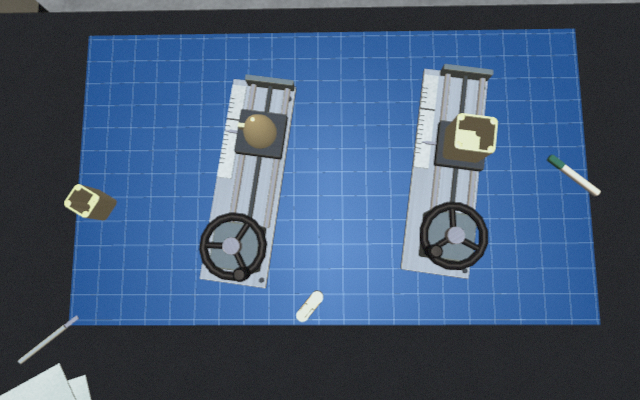

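View pics/scene0.png

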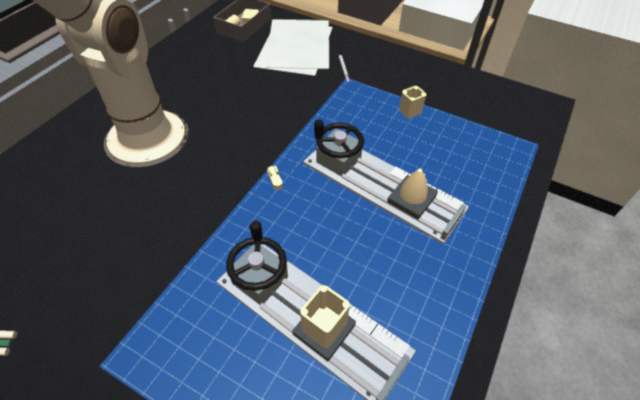

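The top view shows the hull slide on the right: wheel hub near (456,235), handle near (436,251), and hull near (475,133). The bow slide is on the left. I'll enlarge the hull slide.

```bash
cat > h.py <<'E'
import numpy as np,cv2
from workcell import arm
def back(n,u,v,z):
    c=arm.camera_info(n);R=cv2.Rodrigues(c['rvec'])[0];C=-R.T@c['tvec']
    r=R.T@np.array([(u-c['cx'])/c['fx'],(v-c['cy'])/c['fy'],1.]);return C+r*(z-C[2])/r[2]
def proj(n,P):
    c=arm.camera_info(n);K=np.array([[c['fx'],0,c['cx']],[0,c['fy'],c['cy']],[0,0,1.]])
    return cv2.projectPoints(np.float64(P).reshape(-1,3),c['rvec'],c['tvec'],K,None)[0][:,0]
def deproj(n,u,v,d):
    c=arm.camera_info(n);R=cv2.Rodrigues(c['rvec'])[0]
    return R.T@(np.array([(u-c['cx'])/c['fx']*d,(v-c['cy'])/c['fy']*d,d])-c['tvec'])
E
python3 - <<'E'
import cv2
p=cv2.imread('pics/top0.png');cv2.imwrite('pics/c1.png',cv2.resize(p[60:285,390:510],None,fx=2.6*1,fy=2.6,interpolation=cv2.INTER_CUBIC))
import numpy as np;from h import *
d=np.load('top0.npy')
for u,v in[(436,251),(456,235),(420,235),(455,205),(474,122)]:print(u,v,deproj('top',u,v,d[v,u]).round(4))
E
```

```text
436 251 [ 0.5145 -0.1785  0.1527]
456 235 [ 0.5428 -0.226   0.1082]
420 235 [ 0.5437 -0.1648  0.0951]
455 205 [ 0.5979 -0.2299  0.0972]
474 122 [ 0.7527 -0.2707  0.1016]
```

View pics/c1.png

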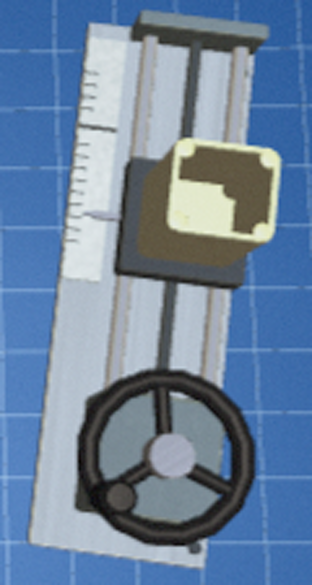

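```bash
python3 - <<'E'
import numpy as np;from h import *
d=np.load('top0.npy')
cr=lambda x,y:(390+x/2.6,60+y/2.6)
for n,x,y,z in[('mark L',80,126,.0),('mark R',116,130,.0),('ptip',85,214,.03),('pbase',118,217,.03),('edge far',90,25,.0),('edge near',30,542,.0)]:
    u,v=cr(x,y);dd=d[int(round(v)),int(round(u))];print(n,deproj('top',u,v,dd).round(4))
A=back('top',*cr(172,455),.108);H=back('top',*cr(120,497),.15)
print('axle',A,'handle',H,np.hypot(*(H-A)[:2]))
L=back('top',*cr(90,25),.012);N=back('top',*cr(30,542),.012);print(np.degrees(np.arctan2(*(L-N)[1::-1])))
yaw=np.arctan2(*(L-N)[1::-1]);R=np.array([[np.cos(yaw),-np.sin(yaw)],[np.sin(yaw),np.cos(yaw)]])
for n,x,y,z in[('markL',80,126,.012),('markR',116,130,.012),('ptip',85,214,.03),('ptip lo',85,214,.014)]:
    print(n,(R.T@(back('top',*cr(x,y),z)-A)[:2]).round(4))
print('handle stage',(R.T@(H-A)[:2]).round(4),np.degrees(np.arctan2(*(H-A)[1::-1])))
E
```

```text
mark L [ 0.8094 -0.1916  0.0171]
mark R [ 0.8073 -0.2214  0.0124]
ptip [ 0.7327 -0.1893  0.034 ]
pbase [ 0.7288 -0.2135  0.0386]
edge far [ 0.8967 -0.204   0.0113]
edge near [ 0.4808 -0.1427  0.0144]
axle [ 0.54281548 -0.22636348  0.108     ] handle [ 0.51423444 -0.17943638  0.15      ] 0.05494569203265377
-8.308674553501515
markL [0.2607 0.072 ]
markR [0.2612 0.0431]
ptip [0.1837 0.0634]
ptip lo [0.1883 0.0604]
handle stage [-0.0351  0.0423] 121.34358196014564
```

```bash
python3 -m pendant '[{"grip":1,"offset":[0.012,-0.008,0],"dr":[0,0,0]},{"grip":1,"offset":[0.026,-0.018,0],"dr":[0,0,0]},{"grip":1,"offset":[0.026,-0.018,0],"dr":[0,0,0]},{"grip":1,"offset":[0.026,-0.018,0],"dr":[0,0,0]},{"grip":1,"offset":[0.026,-0.018,0],"dr":[0,0,0]},{"grip":1,"offset":[0.026,-0.018,0],"dr":[0,0,0]},{"grip":1,"offset":[0.026,-0.018,0],"dr":[0,0,0]},{"grip":1,"offset":[0.026,-0.018,0],"dr":[0,0,0]},{"grip":0.6,"offset":[0.026,-0.018,0],"dr":[0,0,0]},{"grip":0.6,"offset":[0.026,-0.018,0],"dr":[0,0,0]},{"grip":0.6,"offset":[0.026,-0.018,0],"dr":[0,0,0]},{"grip":0.6,"offset":[0.026,-0.018,0],"dr":[0,0,0]},{"grip":0.6,"offset":[0.026,-0.018,0],"dr":[0,0,0]},{"grip":0.6,"offset":[0.026,-0.018,0],"dr":[0,0,0]},{"grip":0.6,"offset":[0.026,-0.018,0],"dr":[0,0,0]},{"grip":0.6,"offset":[0.02,-0.016,0],"dr":[0,0,0]},{"grip":0.6,"offset":[0.008,-0.008,0],"dr":[0,0,0]},{"grip":0.6,"offset":[0,0,0],"dr":[0,0,0]},{"grip":0.6,"offset":[0,0,0],"dr":[0,0,0]}]'
python3 - <<'E'
from h import *
o=arm.get_obs();print(o['joints'].round(2) if hasattr(o['joints'],'round') else o['joints'],np.round(o['orientation'],3).tolist())
p,d=arm.snapshot('wrist');cv2.imwrite('pics/w1.png',p[:,:,::-1]);np.save('w1.npy',d)
c=arm.camera_info('wrist');print(c)
T=np.array(c['tool_from_camera']);R=np.array(o['orientation'])
def fish(P):
    q=np.linalg.inv(T)@np.r_[R.T@(np.array(P)-o['tcp_pos']),1];q=q[:3];th=np.arccos(q[2]/np.linalg.norm(q));s=th/np.hypot(*q[:2]);return (q[0]*s*c['fx']+c['cx']).round(1),(q[1]*s*c['fy']+c['cy']).round(1)
print('handle top',fish([.5142,-.1794,.15]),'hub',fish([.5428,-.2264,.108]))
E
```

```text
time_s: 1.68
tcp_pos: [0.5142, -0.1793, 0.2375]
orientation: [[0.92, 0.391, -0.001], [0.391, -0.92, -0.001], [-0.001, 0.0, -1.0]]
contact_force: [-0.6, -0.6, -0.0]
opening: 0.0552
grasp_force: 0.0
[ 0.8   0.34 -0.63  1.81  0.23  1.06 -1.08] [[0.92, 0.391, -0.001], [0.391, -0.92, -0.001], [-0.001, 0.0, -1.0]]
{'fx': 309.70691628693146, 'fy': 309.70691628693146, 'cx': 315.0287565840537, 'cy': 199.61834375505498, 'tool_from_camera': array([[-4.02657921e-04, -9.61541659e-01, -2.74658834e-01,
         7.43314079e-02],
       [ 9.99999469e-01, -6.47580743e-04,  8.01059819e-04,
        -6.83774276e-04],
       [-9.48116159e-04, -2.74658365e-01,  9.61541410e-01,
        -1.45774307e-01],
       [ 0.00000000e+00,  0.00000000e+00,  0.00000000e+00,
         1.00000000e+00]])}
handle top (np.float64(315.8), np.float64(208.9)) hub (np.float64(374.5), np.float64(186.8))
```

View pics/w1.png

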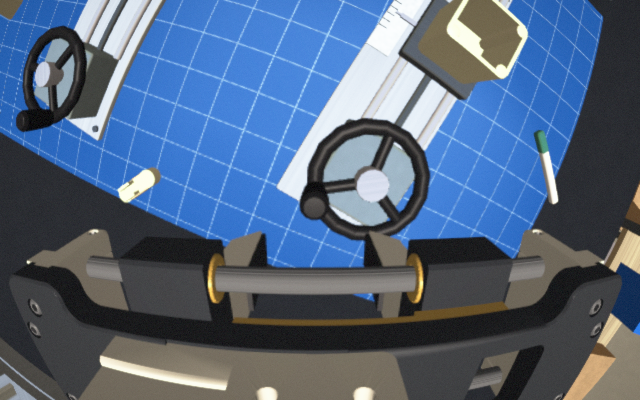

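The wrist view shows the hull wheel's handle at about (314,203) and the hub at (373,186). Both agree with my projection to a few mm, so I descend and grip.

```bash
python3 -m pendant '[{"grip":0.6,"offset":[0,0,0.015],"dr":[0,0,0]},{"grip":0.6,"offset":[0,0,0.025],"dr":[0,0,0]},{"grip":0.6,"offset":[0,0,0.025],"dr":[0,0,0]},{"grip":0.6,"offset":[0,0,0.02],"dr":[0,0,0]},{"grip":0.6,"offset":[0,0,0.015],"dr":[0,0,0]},{"grip":0.6,"offset":[0,0,0.01],"dr":[0,0,0]},{"grip":0.6,"offset":[0,0,0.005],"dr":[0,0,0]},{"grip":0.6,"offset":[0,0,0],"dr":[0,0,0]},{"grip":0.2,"offset":[0,0,0],"dr":[0,0,0]},{"grip":0,"offset":[0,0,0],"dr":[0,0,0]},{"grip":0,"offset":[0,0,0],"dr":[0,0,0]},{"grip":0,"offset":[0,0,0],"dr":[0,0,0]},{"grip":0,"offset":[0,0,0],"dr":[0,0,0]},{"grip":0,"offset":[0,0,0],"dr":[0,0,0]},{"grip":0,"offset":[0,0,0],"dr":[0,0,0]}]'
python3 - <<'E'
from h import *
o=arm.get_obs();A=np.array([.5428,-.2264]);r=np.array(o['tcp_pos'])[:2]-A
a0=np.arctan2(r[1],r[0]);print(np.degrees(a0),np.hypot(*r))
R=np.array(o['orientation'])[:2,:2]
p=A+.055*np.array([np.cos(a0),np.sin(a0)])
for k in range(1,37):
    a=a0-np.radians(10*k);q=A+.055*np.array([np.cos(a),np.sin(a)]);print(k,(R.T@(q-p)*1000).round(1).tolist(),end=' ');p=q
E
```

```text
time_s: 2.98
tcp_pos: [0.5147, -0.1782, 0.1233]
orientation: [[0.92, 0.391, -0.0], [0.391, -0.92, 0.001], [-0.0, -0.001, -1.0]]
contact_force: [-2.2, 3.7, 5.5]
opening: 0.0242
grasp_force: 30.0
120.24442300031195 0.05575492533734627
1 [9.6, -0.4] 2 [9.5, 1.3] 3 [9.1, 2.9] 4 [8.5, 4.5] 5 [7.6, 5.9] 6 [6.4, 7.1] 7 [5.1, 8.1] 8 [3.6, 8.9] 9 [2.0, 9.4] 10 [0.4, 9.6] 11 [-1.3, 9.5] 12 [-2.9, 9.1] 13 [-4.5, 8.5] 14 [-5.9, 7.6] 15 [-7.1, 6.4] 16 [-8.1, 5.1] 17 [-8.9, 3.6] 18 [-9.4, 2.0] 19 [-9.6, 0.4] 20 [-9.5, -1.3] 21 [-9.1, -2.9] 22 [-8.5, -4.5] 23 [-7.6, -5.9] 24 [-6.4, -7.1] 25 [-5.1, -8.1] 26 [-3.6, -8.9] 27 [-2.0, -9.4] 28 [-0.4, -9.6] 29 [1.3, -9.5] 30 [2.9, -9.1] 31 [4.5, -8.5] 32 [5.9, -7.6] 33 [7.1, -6.4] 34 [8.1, -5.1] 35 [8.9, -3.6] 36 [9.4, -2.0]
```

Gripped, with the opening at 24 mm. I'll start turning clockwise at 10° per row and check the force.

```bash
python3 -m pendant '[{"grip":0,"offset":[0.0096,-0.0004,0],"dr":[0,0,0]},{"grip":0,"offset":[0.0095,0.0013,0],"dr":[0,0,0]},{"grip":0,"offset":[0.0091,0.0029,0],"dr":[0,0,0]},{"grip":0,"offset":[0.0085,0.0045,0],"dr":[0,0,0]},{"grip":0,"offset":[0.0076,0.0059,0],"dr":[0,0,0]},{"grip":0,"offset":[0.0064,0.0071,0],"dr":[0,0,0]},{"grip":0,"offset":[0.0051,0.0081,0],"dr":[0,0,0]},{"grip":0,"offset":[0.0036,0.0089,0],"dr":[0,0,0]},{"grip":0,"offset":[0.002,0.0094,0],"dr":[0,0,0]},{"grip":0,"offset":[0,0,0],"dr":[0,0,0]},{"grip":0,"offset":[0,0,0],"dr":[0,0,0]}]'
python3 - <<'E'
from h import *
o=arm.get_obs();A=np.array([.5428,-.2264]);r=np.array(o['tcp_pos'])[:2]-A
print(np.degrees(np.arctan2(r[1],r[0])),np.hypot(*r),o['torque'])
E
```

```text
time_s: 3.9
tcp_pos: [0.5923, -0.2009, 0.1234]
orientation: [[0.921, 0.389, 0.004], [0.389, -0.921, -0.001], [0.003, 0.003, -1.0]]
contact_force: [4.1, 0.5, 3.5]
opening: 0.0241
grasp_force: 30.0
27.245036384956418 0.05564313489996853 [ 0.09414062 -0.71421487  0.05202427]
```

Force is only about 4 N and the radius holds at 55.6 mm. Continuing.

```bash
python3 -m pendant '[{"grip":0,"offset":[0.0004,0.0096,0],"dr":[0,0,0]},{"grip":0,"offset":[-0.0013,0.0095,0],"dr":[0,0,0]},{"grip":0,"offset":[-0.0029,0.0091,0],"dr":[0,0,0]},{"grip":0,"offset":[-0.0045,0.0085,0],"dr":[0,0,0]},{"grip":0,"offset":[-0.0059,0.0076,0],"dr":[0,0,0]},{"grip":0,"offset":[-0.0071,0.0064,0],"dr":[0,0,0]},{"grip":0,"offset":[-0.0081,0.0051,0],"dr":[0,0,0]},{"grip":0,"offset":[-0.0089,0.0036,0],"dr":[0,0,0]},{"grip":0,"offset":[-0.0094,0.002,0],"dr":[0,0,0]},{"grip":0,"offset":[-0.0096,0.0004,0],"dr":[0,0,0]},{"grip":0,"offset":[-0.0095,-0.0013,0],"dr":[0,0,0]},{"grip":0,"offset":[-0.0091,-0.0029,0],"dr":[0,0,0]},{"grip":0,"offset":[-0.0085,-0.0045,0],"dr":[0,0,0]},{"grip":0,"offset":[-0.0076,-0.0059,0],"dr":[0,0,0]},{"grip":0,"offset":[-0.0064,-0.0071,0],"dr":[0,0,0]},{"grip":0,"offset":[-0.0051,-0.0081,0],"dr":[0,0,0]},{"grip":0,"offset":[-0.0036,-0.0089,0],"dr":[0,0,0]},{"grip":0,"offset":[-0.002,-0.0094,0],"dr":[0,0,0]},{"grip":0,"offset":[0,0,0],"dr":[0,0,0]}]'
python3 - <<'E'
from h import *
o=arm.get_obs();A=np.array([.5428,-.2264]);r=np.array(o['tcp_pos'])[:2]-A
print(np.degrees(np.arctan2(r[1],r[0])),np.hypot(*r),o['torque'])
E
```

```text
time_s: 5.48
tcp_pos: [0.495, -0.2524, 0.1233]
orientation: [[0.92, 0.392, 0.001], [0.392, -0.92, 0.0], [0.001, 0.0, -1.0]]
contact_force: [3.3, 3.6, 4.1]
opening: 0.0243
grasp_force: 30.0
-151.38923024541566 0.054398188288072524 [ 0.76581334 -0.56802154 -0.00690989]
```

```bash
python3 -m pendant '[{"grip":0,"offset":[-0.0004,-0.0096,0],"dr":[0,0,0]},{"grip":0,"offset":[0.0013,-0.0095,0],"dr":[0,0,0]},{"grip":0,"offset":[0.0029,-0.0091,0],"dr":[0,0,0]},{"grip":0,"offset":[0.0045,-0.0085,0],"dr":[0,0,0]},{"grip":0,"offset":[0.0059,-0.0076,0],"dr":[0,0,0]},{"grip":0,"offset":[0.0071,-0.0064,0],"dr":[0,0,0]},{"grip":0,"offset":[0.0081,-0.0051,0],"dr":[0,0,0]},{"grip":0,"offset":[0.0089,-0.0036,0],"dr":[0,0,0]},{"grip":0,"offset":[0.0094,-0.002,0],"dr":[0,0,0]},{"grip":0,"offset":[0,0,0],"dr":[0,0,0]}]'
python3 - <<'E'
from h import *
o=arm.get_obs();A=np.array([.5428,-.2264]);r=np.array(o['tcp_pos'])[:2]-A
print(np.degrees(np.arctan2(r[1],r[0])),np.hypot(*r),o['torque'])
p,d=arm.snapshot('top');w,dw=arm.snapshot('wrist')
q=p[:,:,::-1];np.save('t2.npy',d)
a=cv2.resize(q[85:185,405:505],(600,600),interpolation=cv2.INTER_CUBIC);cv2.imwrite('pics/t2.png',a);cv2.imwrite('pics/w2.png',w[:,:,::-1])
E
```

```text
time_s: 6.32
tcp_pos: [0.5154, -0.1777, 0.1232]
orientation: [[0.92, 0.392, -0.0], [0.392, -0.92, -0.0], [-0.0, 0.0, -1.0]]
contact_force: [0.8, 2.3, 10.7]
opening: 0.0241
grasp_force: 30.0
119.34157347018447 0.05586088483855924 [ 0.40663159 -0.14335135 -0.03068275]
```

View pics/t2.png

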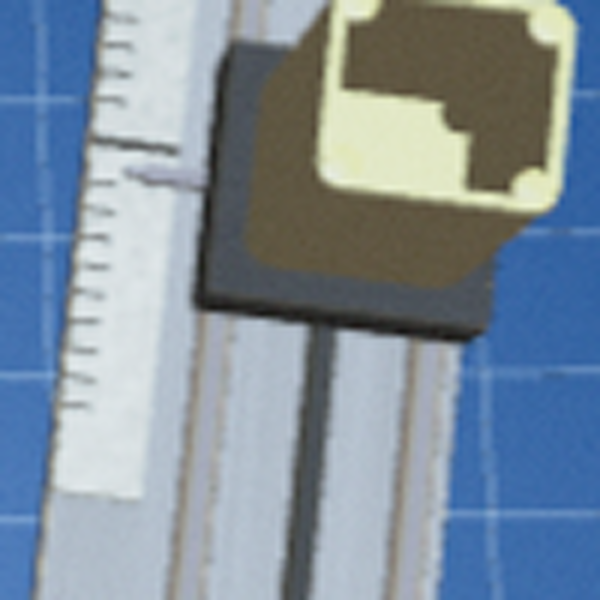

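The pointer tip is at about (127,173) in the crop and the long mark at (95,139) to (178,150). I'll convert this allowing for the pointer's height.

```bash
python3 - <<'E'
from h import *
d=np.load('t2.npy');c=lambda x,y:(405+x/6-.42,85+y/6-.42)
for x,y in[(127,173),(150,177),(175,180),(95,139),(130,144),(178,150),(230,120)]:
    u,v=c(x,y);print((x,y),deproj('top',u,v,d[int(round(v)),int(round(u))]).round(4))
yaw=np.radians(-8.31);e=np.array([np.cos(yaw),np.sin(yaw)])
A=np.array([.5428,-.2264])
pr=lambda x,y,z:e@(back('top',*c(x,y),z)[:2]-A)
for z in(.012,.014):print('mark',z,[pr(*q,z).round(4) for q in((95,139),(178,150))])
for z in(.03,.034,.038,.041):print('ptr',z,[pr(*q,z).round(4) for q in((127,173),(160,178),(195,183))])
E
```

```text
(127, 173) [ 0.7929 -0.1976  0.034 ]
(150, 177) [ 0.7916 -0.2055  0.0336]
(175, 180) [ 0.7892 -0.2129  0.0373]
(95, 139) [ 0.8114 -0.1913  0.0157]
(130, 144) [ 0.8093 -0.2032  0.0162]
(178, 150) [ 0.8088 -0.2211  0.0107]
(230, 120) [ 0.8048 -0.2283  0.0518]
mark 0.012 [np.float64(0.2621), np.float64(0.262)]
mark 0.014 [np.float64(0.2614), np.float64(0.2612)]
ptr 0.03 [np.float64(0.2448), np.float64(0.2445), np.float64(0.2444)]
ptr 0.034 [np.float64(0.2434), np.float64(0.2431), np.float64(0.2429)]
ptr 0.038 [np.float64(0.2419), np.float64(0.2416), np.float64(0.2415)]
ptr 0.041 [np.float64(0.2408), np.float64(0.2405), np.float64(0.2404)]
```

View pics/w2.png

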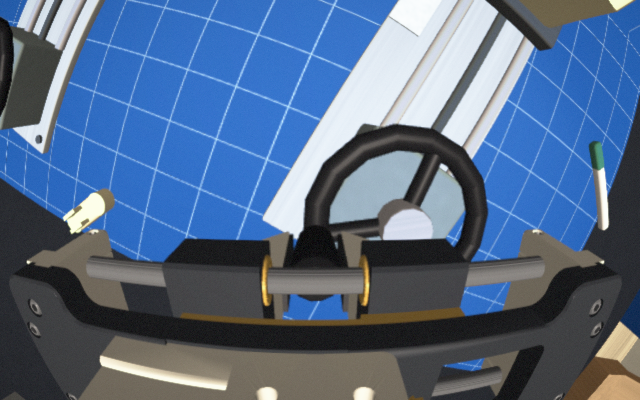

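The wrist view shows the grip is still good. The pointer is about 18 mm short of the mark, or roughly 110°. I'll do 100° and then look again.

```bash
python3 -m pendant '[{"grip":0,"offset":[0.0096,-0.0004,0],"dr":[0,0,0]},{"grip":0,"offset":[0.0095,0.0013,0],"dr":[0,0,0]},{"grip":0,"offset":[0.0091,0.0029,0],"dr":[0,0,0]},{"grip":0,"offset":[0.0085,0.0045,0],"dr":[0,0,0]},{"grip":0,"offset":[0.0076,0.0059,0],"dr":[0,0,0]},{"grip":0,"offset":[0.0064,0.0071,0],"dr":[0,0,0]},{"grip":0,"offset":[0.0051,0.0081,0],"dr":[0,0,0]},{"grip":0,"offset":[0.0036,0.0089,0],"dr":[0,0,0]},{"grip":0,"offset":[0.002,0.0094,0],"dr":[0,0,0]},{"grip":0,"offset":[0.0004,0.0096,0],"dr":[0,0,0]},{"grip":0,"offset":[0,0,0],"dr":[0,0,0]},{"grip":0,"offset":[0,0,0],"dr":[0,0,0]}]'
python3 - <<'E'
from h import *
o=arm.get_obs();A=np.array([.5428,-.2264]);r=np.array(o['tcp_pos'])[:2]-A
print(np.degrees(np.arctan2(r[1],r[0])),np.hypot(*r))
q=np.mean([arm.snapshot('top')[0].astype(float) for _ in range(6)],0)[:,:,::-1].astype(np.uint8)
cv2.imwrite('pics/t3.png',cv2.resize(q[85:145,405:465],(600,600),interpolation=cv2.INTER_CUBIC))
w,dw=arm.snapshot('wrist');cv2.imwrite('pics/w3.png',w[:,:,::-1])
E
```

```text
time_s: 7.42
tcp_pos: [0.5952, -0.2081, 0.1234]
orientation: [[0.921, 0.39, 0.002], [0.39, -0.921, -0.001], [0.002, 0.001, -1.0]]
contact_force: [5.0, 0.6, 6.4]
opening: 0.0242
grasp_force: 30.0
19.278439025406122 0.055503389707862665
```

View pics/t3.png

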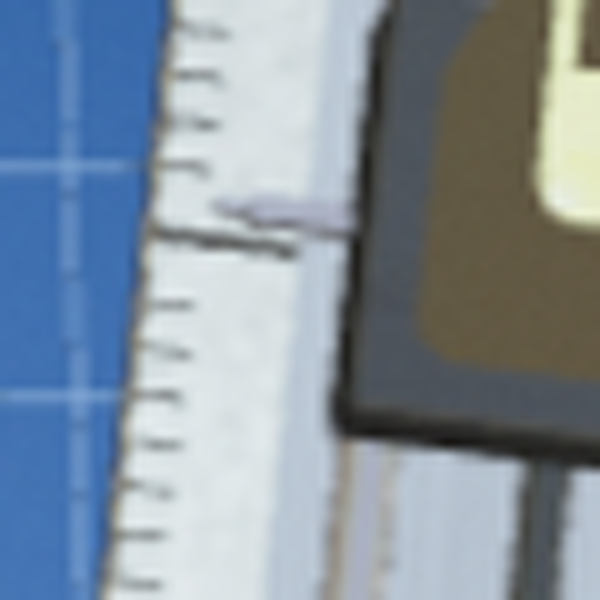

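```bash
python3 - <<'E'
from h import *
c=lambda x,y:(405+x/10-.45,85+y/10-.45)
yaw=np.radians(-8.31);e=np.array([np.cos(yaw),np.sin(yaw)]);A=np.array([.5428,-.2264])
pr=lambda x,y,z:e@(back('top',*c(x,y),z)[:2]-A)
for z in(.011,.013):print('mark',z,[pr(*q,z).round(4) for q in((152,232),(225,242),(297,251))])
for z in(.03,.034,.038):print('ptr',z,[pr(*q,z).round(4) for q in((212,206),(280,216),(345,226))])
i=cv2.Rodrigues(arm.camera_info('top')['rvec'])[0];print(-i.T@arm.camera_info('top')['tvec'])
# ticks
print([pr(175,y,.012).round(4) for y in(165,303,350,397,443,490,537,583)])
E
```

```text
mark 0.011 [np.float64(0.2623), np.float64(0.2622), np.float64(0.2622)]
mark 0.013 [np.float64(0.2615), np.float64(0.2614), np.float64(0.2615)]
ptr 0.03 [np.float64(0.2623), np.float64(0.262), np.float64(0.2616)]
ptr 0.034 [np.float64(0.2607), np.float64(0.2604), np.float64(0.2601)]
ptr 0.038 [np.float64(0.2592), np.float64(0.2589), np.float64(0.2585)]
[ 0.51202007 -0.00246749  0.87368362]
[np.float64(0.2771), np.float64(0.2473), np.float64(0.2372), np.float64(0.2271), np.float64(0.2173), np.float64(0.2073), np.float64(0.1973), np.float64(0.1876)]
```

View pics/w3.png

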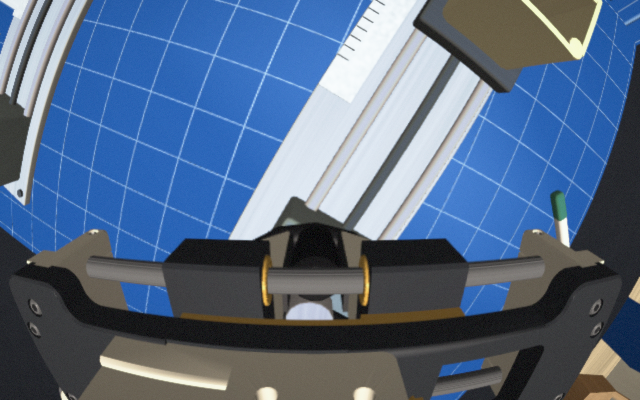

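The pointer is about at the mark, with an estimated 0 to 2 mm still to go, limited by parallax. I'll add about 0.9 mm, release, rise, and look with the wrist camera from straight above the mark.

```bash
python3 -m pendant '[{"grip":0,"offset":[-0.0002,0.0026,0],"dr":[0,0,0]},{"grip":0,"offset":[-0.0003,0.0026,0],"dr":[0,0,0]},{"grip":0,"offset":[0,0,0],"dr":[0,0,0]},{"grip":0,"offset":[0,0,0],"dr":[0,0,0]},{"grip":0.6,"offset":[0,0,0],"dr":[0,0,0]},{"grip":0.6,"offset":[0,0,0],"dr":[0,0,0]},{"grip":0.6,"offset":[0,0,0],"dr":[0,0,0]},{"grip":0.6,"offset":[0,0,0],"dr":[0,0,0]},{"grip":0.6,"offset":[0,0,-0.01],"dr":[0,0,0]},{"grip":0.6,"offset":[0,0,-0.03],"dr":[0,0,0]},{"grip":0.6,"offset":[0,0,-0.03],"dr":[0,0,0]},{"grip":0.6,"offset":[0,0,-0.03],"dr":[0,0,0]},{"grip":0.6,"offset":[0.015,0.01,-0.01],"dr":[0,0,0]},{"grip":0.6,"offset":[0.026,0.0155,0],"dr":[0,0,0]},{"grip":0.6,"offset":[0.026,0.0155,0],"dr":[0,0,0]},{"grip":0.6,"offset":[0.026,0.0155,0],"dr":[0,0,0]},{"grip":0.6,"offset":[0.022,0.013,0],"dr":[0,0,0]},{"grip":0.6,"offset":[0.011,0.0065,0],"dr":[0,0,0]},{"grip":0.6,"offset":[0,0,0],"dr":[0,0,0]},{"grip":0.6,"offset":[0,0,0],"dr":[0,0,0]}]'
python3 - <<'E'
from h import *
o=arm.get_obs();c=arm.camera_info('wrist');T=np.array(c['tool_from_camera']);R=np.array(o['orientation'])
q=np.mean([arm.snapshot('wrist')[0].astype(float) for _ in range(6)],0)[:,:,::-1].astype(np.uint8)
cv2.imwrite('pics/w4full.png',q)
print('cam',R@T[:3,3]+o['tcp_pos'])
P=[.809,-.206,.012]
v=(np.linalg.inv(T)@np.r_[R.T@(np.array(P)-o['tcp_pos']),1])[:3];th=np.arccos(v[2]/np.linalg.norm(v));s=th/np.hypot(*v[:2])*c['fx']
u0,v0=int(v[0]*s+c['cx']),int(v[1]*s+c['cy']);print(u0,v0)
cv2.imwrite('pics/w4.png',cv2.resize(q[v0-40:v0+40,u0-40:u0+40],(600,600),interpolation=cv2.INTER_CUBIC))
E
```

```text
time_s: 9.43
tcp_pos: [0.7411, -0.2332, 0.2322]
orientation: [[0.921, 0.391, -0.001], [0.391, -0.921, 0.001], [-0.001, -0.001, -1.0]]
contact_force: [-0.1, 0.7, 0.6]
opening: 0.0554
grasp_force: 0.0
cam [ 0.80942076 -0.2036594   0.37794613]
316 114
```

View pics/w4.png

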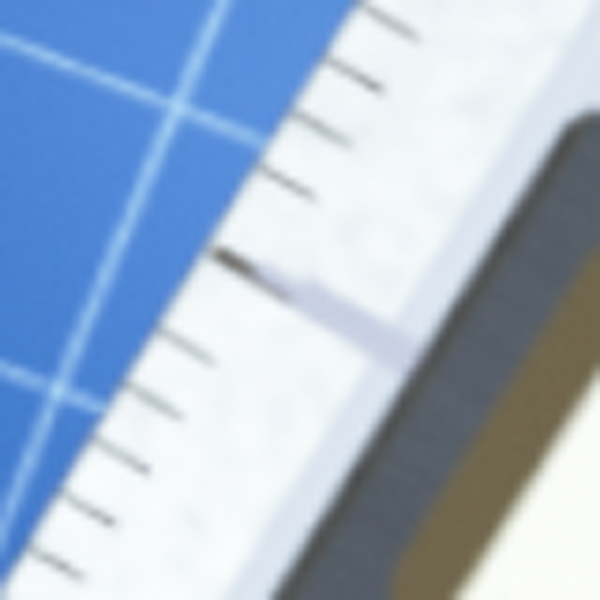

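The pointer now lies over the long mark: tip near (252,266), mark start near (222,253). It looks within about 0.5 mm. I'll check numerically across the mark's direction.

```bash
python3 - <<'E'
from h import *
g=cv2.imread('pics/w4full.png').astype(np.float32);u0,v0=316,114
f=lambda x,y:np.array([u0-40+(x+.5)/7.5-.5,v0-40+(y+.5)/7.5-.5])
# rails direction from tick starts, tick dir from image
al=f(360,5)-f(30,545);al/=np.linalg.norm(al)
tk=f(400,410)-f(347,383.);tk=f(315,198)-f(262,170);tk/=np.linalg.norm(tk)
O=f(222,253)
t=np.arange(-10,10.01,.25)
ticks=[f(289,184),f(322,130),f(187,346),f(155,400)]
def prof(a):
    q=np.array([O+tk*a+al*s for s in t],np.float32);return cv2.remap(g,q[:,:1],q[:,1:],cv2.INTER_CUBIC).mean(2)[:,0]
def cen(p,lo,hi):
    m=(t>=lo)&(t<=hi);w=np.clip(np.percentile(p,80)-p-4,0,None)*m;return (w*t).sum()/w.sum()
for a in(1,1.5,2,3,5,7,9,10,11,12,13,14,15,16):
    p=prof(a);print(a,round(cen(p,-4,4),2),p[::4].astype(int).tolist())
p=prof(4);print('ticks',[ (round(cen(prof(x),6,14),2),round(cen(prof(x),-14,-6),2)) for x in(3,4,5)])
E
```

```text
1 -0.35 [248, 248, 247, 246, 245, 244, 244, 243, 222, 142, 124, 202, 240, 244, 245, 246, 246, 246, 245, 244, 245]
1.5 -0.42 [249, 248, 247, 247, 246, 245, 245, 243, 218, 139, 126, 205, 242, 244, 245, 246, 246, 246, 245, 244, 245]
2 -0.4 [249, 248, 247, 247, 247, 246, 245, 243, 220, 140, 128, 206, 245, 245, 245, 246, 247, 246, 245, 245, 245]
3 -0.38 [249, 248, 248, 248, 248, 247, 247, 245, 222, 144, 133, 208, 242, 245, 246, 247, 246, 246, 245, 245, 246]
5 -0.47 [248, 247, 246, 247, 248, 248, 248, 245, 218, 162, 171, 215, 240, 245, 246, 246, 246, 245, 244, 245, 246]
7 -0.47 [248, 247, 246, 248, 249, 249, 248, 245, 213, 180, 200, 218, 234, 243, 244, 245, 245, 245, 245, 245, 246]
9 -0.53 [248, 248, 247, 248, 248, 249, 249, 247, 209, 180, 201, 221, 236, 243, 243, 244, 244, 245, 246, 246, 246]
10 -0.48 [248, 248, 248, 248, 247, 248, 249, 245, 207, 183, 205, 220, 234, 241, 243, 243, 244, 245, 246, 246, 245]
11 -0.22 [248, 247, 247, 246, 246, 247, 248, 245, 216, 198, 207, 218, 230, 238, 242, 243, 245, 246, 246, 245, 244]
12 0.18 [246, 247, 246, 245, 245, 245, 248, 245, 223, 207, 210, 213, 221, 234, 243, 245, 246, 247, 245, 243, 241]
13 0.2 [246, 246, 247, 246, 244, 244, 246, 242, 224, 212, 211, 211, 218, 235, 244, 246, 246, 247, 245, 242, 240]
14 0.08 [246, 246, 247, 246, 245, 245, 246, 240, 221, 211, 211, 211, 219, 237, 245, 247, 246, 246, 244, 242, 242]
15 -0.05 [246, 246, 247, 247, 246, 246, 245, 239, 218, 212, 211, 210, 222, 240, 247, 246, 246, 245, 244, 244, 244]
16 -0.08 [246, 246, 247, 248, 247, 248, 247, 241, 219, 211, 211, 213, 224, 239, 247, 246, 245, 244, 245, 246, 247]
ticks [(np.float64(nan), np.float64(nan)), (np.float64(nan), np.float64(nan)), (np.float64(nan), np.float64(nan))]<stdin>:13: RuntimeWarning: invalid value encountered in scalar divide
```

The pointer's centre is about 0.6 mm past the mark's centre. That is within the mark's own width, so I'm leaving it. The gripper is clear of everything, so I hand in.

```bash
python3 -c "
from workcell import arm
print(arm.finish_job())"
```

```text
the job is handed in; nothing more can be done
None
```

I turned the hull slide's handwheel until its pointer stood on the long black mark (about 0.6 mm past its centre by the wrist camera), let go, moved clear and handed in at about 10 s; the bow slide's wheel was never touched.

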